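# Pack the carving caddy and lift it away level

## Task

Clear this carving place: lay the green rotary tool down flat in the big open bay of the blue carry caddy, and set the burr case flat, lid up, in the empty one of the two small pockets at the caddy's other end (in either order; set them down, do not drop them). Then lift the caddy by its black handle about 10 cm clear of the table and finish still holding it there, steady and level, with everything inside. Do not disturb the safety glasses, the wooden carving block or the gouge, and never tip the caddy.

Things in the scene. Friction and masses are not known exactly. Their poses are not given: they have to be found in the camera images.
- caddy: blue open carry caddy, loose on the table at any yaw, 220 mm (own x) by 400 (own y), walls 65 high, walls and floor 4 thick, 0.4 kg empty. Origin: centre of underside, z up. A 65 high partition at y = 0, under the handle, splits it: the +y half is one bay (inside 212 in x, 193 in y); a 55 high divider at x = 0 splits the -y half into two pockets (inside 104 in x, 193 in y).
- handle: fixed arch handle over the caddy's middle. Origin: centre of the straight black grip bar, 165 mm above the caddy's underside; axes as the caddy's. The bar runs 190 mm along own x, is 22 mm thick (own y), 22 mm high, flat-sided; blue uprights at its ends. The packed caddy weighs about 0.9 kg and balances near the bar's middle.
- bay_floor (a point): centre of the floor of the caddy's big open bay, on the floor's top face; axes as the caddy's
- pocket_floor (a point): centre of the floor of the caddy's empty pocket, on the floor's top face; axes as the caddy's
- rotary: cordless rotary tool, lying: green housing, black battery end, black tapered nose, steel collet and burr; 165 mm long along own x (nose to +x), about 0.25 kg. Housing with battery: flat-sided block 107 mm long (own x -82 to +25 mm), 42 wide (own y), 40 high. Origin: on the underside, half-way along the overall length.
- rotary_grip (a point): point inside the rotary tool's housing to grip round: 25 mm behind the tool's origin (own -x), 20 mm above the underside, near its centre of mass; axes as the tool's
- case: burr case lying lid up: flat box with black base and clear lid, steel and coloured burrs inside, small red latch on one long side; 78 mm (own x) by 50 mm (own y) by 26 mm high, about 0.14 kg. Origin: centre of its underside; z up.
- antler: brown forked piece of antler, about 110 by 75 by 24 mm, 0.08 kg, already lying in the other small pocket; it stays there. Origin: under its middle.
- glasses: safety glasses with clear lenses and open black temples, 145 mm (own y) by 150 mm (own x) by 47 mm high; a bystander. Origin: centre of its underside.
- block: wooden carving block, 110 mm (own x) by 210 mm (own y) by 45 mm high, with a small bone disc on it; a bystander. Origin: centre of its underside.
- gouge: carving gouge with a wooden handle, 210 mm long (own x) by 22 mm, 22 mm high; a bystander. Origin: under its middle.

How it is judged:
On the way, in this order (a step that is already met when the one before it is completed fails the run):
1. the rotary tool lies flat in the big bay and the burr case flat in the empty pocket, both let go, the caddy still standing on the table (x of rotary_grip in the frame of caddy between -0.09 and 0.09 m and y of rotary_grip in the frame of caddy between 0.018 and 0.18 m and z of rotary_grip in the frame of caddy between 0.012 and 0.034 m and angle between rotary's own x axis and vertical between 1.39 and 1.75 rad and x of case in the frame of caddy between 0.018 and 0.09 m and y of case in the frame of caddy between -0.178 and -0.022 m and z of case in the frame of caddy between -0.002 and 0.012 m and angle between case's own z axis and vertical below 0.2 rad and x of antler in the frame of caddy between -0.104 and 0 m and y of antler in the frame of caddy between -0.196 and 0 m and z of antler in the frame of caddy between -0.01 and 0.04 m and contact force between the fingers and rotary below 0.2 N and contact force between the fingers and case below 0.2 N and height (world z) of caddy below 0.006 m and angle between caddy's own z axis and vertical below 0.05 rad), for 0.2 s.
2. the caddy hangs level from the fingers by its handle, 60 to 180 mm clear of the table (height (world z) of caddy between 0.06 and 0.18 m and angle between caddy's own z axis and vertical below 0.1 rad and contact force between the fingers and handle above 2 N), for 0.3 s.
At the end, for the whole second after the job is handed in: Caddy held by its handle, underside 60 to 180 mm above the table, on nothing else, level within 0.10 rad and still (0.03 m/s, 0.2 rad/s); rotary tool flat on the bay floor, burr case flat, lid up, on the free pocket's floor, antler still in its pocket; fingers off the packed things (all of step 2 and linear speed of caddy below 0.03 m/s and angular speed of caddy below 0.2 rad/s and contact force between caddy and glasses below 0.2 N and contact force between caddy and block below 0.2 N and contact force between caddy and gouge below 0.2 N and x of rotary_grip in the frame of caddy between -0.09 and 0.09 m and y of rotary_grip in the frame of caddy between 0.018 and 0.18 m and z of rotary_grip in the frame of caddy between 0.012 and 0.034 m and angle between rotary's own x axis and vertical between 1.39 and 1.75 rad and x of case in the frame of caddy between 0.018 and 0.09 m and y of case in the frame of caddy between -0.178 and -0.022 m and z of case in the frame of caddy between -0.002 and 0.012 m and angle between case's own z axis and vertical below 0.2 rad and x of antler in the frame of caddy between -0.104 and 0 m and y of antler in the frame of caddy between -0.196 and 0 m and z of antler in the frame of caddy between -0.01 and 0.04 m and contact force between the fingers and rotary below 0.2 N and contact force between the fingers and case below 0.2 N); the arm keeps its last pose, push and grip.
It fails at once if the safety glasses is moved more than 25 mm (distance of glasses from where it was at the start of the episode above 0.025 m).
It fails at once if the carving block is moved more than 25 mm (distance of block from where it was at the start of the episode above 0.025 m).
It fails at once if the gouge is moved more than 25 mm (distance of gouge from where it was at the start of the episode above 0.025 m).
It fails at once if the caddy is tipped more than 0.3 rad (angle between caddy's own z axis and vertical above 0.3 rad).
It fails at once if the rotary tool or the burr case is dropped (falls free faster than 0.75 m/s, a fall of about 3 cm) ((linear speed of rotary above 0.75 m/s and contact force between the fingers and rotary below 0.05 N) or (linear speed of case above 0.75 m/s and contact force between the fingers and case below 0.05 N)).
It also fails if it takes over 67 s, if anything falls off the work surface, if the arm or the gripper's body presses on something with over 40 N, if the wrist force passes 120 N, or if a joint passes its speed limit or range.

## Robot

A 7-joint arm with a two-finger parallel gripper is mounted at the origin on the work surface. World frame = base frame: x ahead of the robot, y to its left, z up, the work surface at z = 0. Lengths are in m, angles in rad, forces in N, time in s.
With the tool pointing down it reaches from about 0.4 to 0.875 m from the base axis. Payload 19.3 kg.
Tool frame: the origin (TCP) lies midway between the tips of the shut fingers; the grasp point (between the pads) lies 19 mm behind it; z points along the fingers, y is the line along which they close (so a half turn about z gives the same grasp; the last joint's range is limited). The gripper opens to 85 mm and grips with 20 to 120 N. Pads are 22 mm wide; open, the fingers measure 114 mm over their backs; the gripper's body (76 mm by 85 mm) begins 54 mm behind the grasp point. The pads swing forward as they close: fully open they stand 13 mm farther back than shut.
Start: joints at [1.181, 0.521, -0.036, 1.599, 0.021, 1.021, -0.113], TCP at [0.196, -0.593, 0.231] pointing down, gripper open.
Joint ranges: [-2.91, 2.91], [-0.3, 2.13], [-1.5, 1.42], [0.17, 2.43], [-1.26, 4.41], [0.16, 1.93], [-2.52, 2.52]. Speed limits (rad/s): [1.89, 1.89, 2.39, 2.39, 3.01, 3.01, 3.01].

## Interface

Orientations are given as [roll, pitch, yaw] about the fixed x, y, z axes, in that order (R = Rz(yaw) Ry(pitch) Rx(roll)).
In Python, from workcell import bot gives the robot as it stands.
- The arm moves only by the shell command python3 nudge.py 'ROWS' [FORCE]. ROWS is a JSON object whose key "rows" holds a list of rows, 1 to 5 of them, each of 7 numbers: the finger opening in m, then dx, dy, dz in a scale on which 1.0 is 0.4 m, then a rotation vector rx, ry, rz in fractions of the full range, 1 being pi/2 rad; each row is the pose to reach, as a shift and turn from the pose commanded when the command began, along the tool's axes at that moment; what a row does not reach only later rows make up. A row lasts 1/8 s, in which the tool goes at most 0.0625 m and 0.188 rad, less where a joint would pass 70% of its speed; a pose out of reach is approached as far as the arm can. The fingers move at their own pace and stop on an object; FORCE is the grip in N (left out, the last holds). Time passes only in rows, so rows that do not move let the fingers close. It prints the time, the measured TCP pose, the force, the opening and the grip force at its end. Shift and turn numbers lie between -1 and 1, and a call with a number outside is refused. Input that does not fit is refused with a message, and nothing moves.
- bot.observe(): the state, without advancing time (a new reading comes with each control period).
- bot.grab_frame(name): name is "side" or "top" or "wrist"; returns the picture (384x512x3 uint8, blue, green, red); there is no depth.
- bot.calibration(name): a dict with "vfov" (degrees; the focal length in pixels is half the picture's height over the tangent of half this angle, whatever the lens; pixels are square), "cx", "cy" (the principal point, pixels), "eye" and "attitude" of the camera in the world. Camera axes: x right, y down, z forward; pixel columns grow to the right and rows downward; lengths in m; the calibration is good to about 2 mm. A picture is of the moment at which its call begins: read the wrist's pose just before it. calibration takes no time and is no camera call; for the wrist camera it gives the pose at the moment of the call.
- bot.job_done(): hands the job in; it is judged then, once.
The state is a dict: "clock": time; "qpos": joint angles; "qd": joint speeds; "joint_efforts": joint torques, N m; "position": TCP position; "tool_rot": TCP orientation; "force": force on the tool from outside, world axes, zero at the start; "moment": the same for the moment, N m; "grip_width": finger opening in m; "finger_force": force on a finger pad.
Only numpy, scipy, OpenCV 4.12 (cv2) and the standard library are available. Lean on these libraries where they do the work, as an engineer would, in place of code of your own. Each camera call takes 0.05 s, during which the arm holds its last target. There are 200 camera calls.

## Working session

There is one attempt and no reset: what is moved stays moved. The work goes in short steps, Python scripts to look and compute and a shell command to move; the robot and the scene stay as the last step left them, time stands still between calls to the robot, and variables do not carry over. Pictures are saved under pics/ and viewed, at most 10 in all, crops included, and the job is handed in when it is done.

```bash
ls; mkdir -p pics
cat > h.py <<'E'
import numpy as np, cv2, json
from scipy.spatial.transform import Rotation as R
from workcell import bot
E
python3 - <<'E'
from h import *
o=bot.observe();print(o['clock'],o['position'],o['tool_rot'],o['grip_width'])
for n in('top','side','wrist'):
    c=bot.calibration(n);print(n,c)
    cv2.imwrite(f'pics/{n}0.png',bot.grab_frame(n))
E
```

```text
nudge.py
pics
workcell.py
0.0 [ 0.19638043 -0.59300772  0.23073675] [-3.14051289e+00  3.98185785e-05  3.19822286e-01] 0.08530076050013724
top {'vfov': 48.52245452581093, 'cx': 255.91574477107437, 'cy': 193.38930240471163, 'eye': array([0.33405089, 0.08772188, 1.38888561]), 'attitude': array([-2.9791051 , -0.00691977, -1.55026082])}
side {'vfov': 50.23839275898573, 'cx': 252.15827165091645, 'cy': 190.48516668910506, 'eye': array([0.01371579, 0.97364532, 1.11517624]), 'attitude': array([-2.34616577, -0.00915555, -2.56285074])}
wrist {'vfov': 66.10030717769236, 'cx': 257.6187749690594, 'cy': 191.73660609197353, 'eye': array([ 0.27649054, -0.56669734,  0.37404813]), 'attitude': array([ 2.81059088e+00,  6.98349041e-04, -1.25231314e+00])}
```

View pics/top0.png

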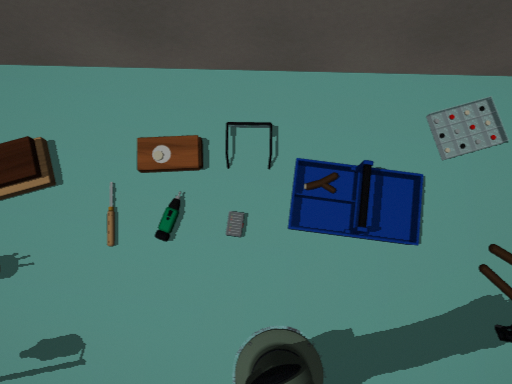

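View pics/side0.png

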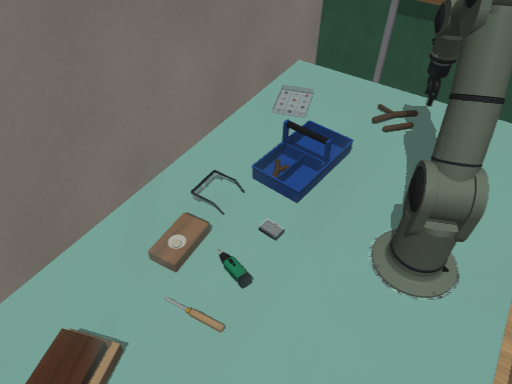

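Top view: the rotary is at (168,218) with its nose at (182,193). The case is at (235,223), and the caddy spans (290–423, 158–243). The big bay is on the right, the antler is in the upper-left pocket, and the lower-left pocket, around (325,213), is empty.

```bash
cat >> h.py <<'E'
def cast(n,px,z,c=None):
    c=c or bot.calibration(n); f=192/np.tan(np.radians(c['vfov']/2))
    px=np.atleast_2d(np.float64(px)); d=np.c_[(px[:,0]-c['cx'])/f,(px[:,1]-c['cy'])/f,np.ones(len(px))]
    d=R.from_euler('xyz',c['attitude']).apply(d)
    return c['eye']+d*((z-c['eye'][2])/d[:,2])[:,None]
def blobs(m,amin=40):
    cs,_=cv2.findContours(m.astype(np.uint8),cv2.RETR_EXTERNAL,cv2.CHAIN_APPROX_NONE)
    return [c[:,0] for c in cs if cv2.contourArea(c)>amin]
def rect(P): # min-area rect of xy points in mm
    (c,s,a)=cv2.minAreaRect(np.float32(P[:,:2]*1000)); return np.round(c,1),np.round(s,1),round(a,1)
E
python3 - <<'E'
from h import *
im=cv2.imread('pics/top0.png');h=cv2.cvtColor(im,cv2.COLOR_BGR2HSV)
H,S,V=h[...,0],h[...,1],h[...,2]
print(h[120,350],h[220,170],h[223,235],h[200,310],h[195,364])
for nm,m,z,(x0,y0,x1,y1) in[('green',(S>170)&(H<85)&(H>60)&(V<150),.03,(140,180,200,250)),('rotary all',(V<125)|(S<60),.02,(150,185,195,245)),('case',S<70,.026,(215,200,255,245)),('caddy',(H>105)&(H<130)&(S>150),.065,(280,150,440,250)),('gouge',(H<30)&(S>60),.015,(95,175,125,255)),('glasses',V<70,.03,(215,110,285,180)),('block',(H<25)&(S>60),.045,(130,125,210,180)),('bar',(V<40),.176,(350,155,380,235))]:
    r=np.zeros(m.shape,bool);r[y0:y1,x0:x1]=1
    for b in blobs(m&r): print(nm,len(b),b.min(0),b.max(0),rect(cast('top',b,z)))
im=cv2.imread('pics/top0.png')
cv2.imwrite('pics/crop.png',cv2.resize(im[150:255,100:430],None,fx=2.4,fy=2.4,interpolation=cv2.INTER_CUBIC))
E
```

```text
[ 85  98 133] [ 78 250  95] [90 15 85] [110 236 110] [120  46  11]
green 65 [158 207] [178 233] (array([466.2, 361.1]), array([43.7, 81.6]), 71.0)
rotary all 125 [154 191] [185 241] (array([479.9, 349.9]), array([ 68.3, 171.7]), 70.9)
case 79 [226 211] [244 236] (array([458.4, 147.7]), array([53.5, 77.4]), 83.7)
caddy 532 [288 158] [422 244] (array([ 545.7, -233.5]), array([407.3, 249.1]), 83.7)
gouge 84 [107 207] [113 245] (array([443.2, 550.5]), array([123.2,  19.3]), 4.3)
glasses 270 [226 122] [272 168] (array([718.6, 109. ]), array([156.5, 152.7]), 1.3)
block 186 [137 135] [202 171] (array([680.5, 365.9]), array([115.4, 210.1]), 3.9)
bar 151 [358 164] [379 226] (array([ 534.3, -242. ]), array([ 50.9, 184.1]), 84.3)
```

View pics/wrist0.png

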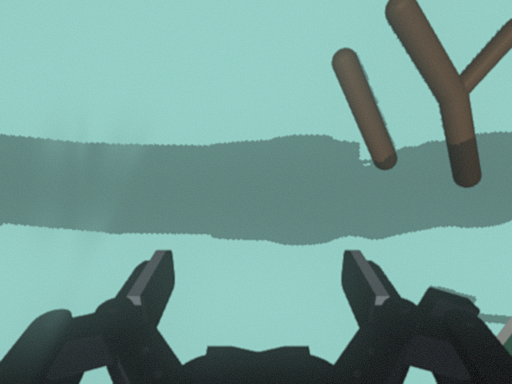

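The wrist view shows only bare table, with twigs at the upper right. Next I'll go over the case, passing high above the caddy.

```bash
cat >> h.py <<'E'
def to(*t): # t: (x,y,z,yaw) targets; prints tool-axis shifts from the present pose
    o=bot.observe(); Rt=R.from_euler('xyz',o['tool_rot'])
    for x,y,z,a in t:
        print(np.round(Rt.inv().apply(np.array([x,y,z])-o['position']),4), np.round((Rt.inv()*R.from_euler('xyz',[np.pi,0,a])).as_rotvec(),3))
E
python3 - <<'E'
from h import *
to((.40,-.40,.33,-.11),(.44,-.2,.33,-.11),(.42,.148,.27,-.11))
E
```

```text
[ 0.254  -0.1194 -0.099 ] [-0.001  0.     0.43 ]
[ 0.3548 -0.2967 -0.0989] [-0.001  0.     0.43 ]
[ 0.4453 -0.6333 -0.0387] [-0.001  0.     0.43 ]
```

The rows are not in the units I measure in: shifts go in shares of 0.4 m and turns go in shares of pi/2 rad. I convert before sending: 0.254 m / 0.4 = 0.635, 0.204 m / 0.4 = 0.51, 0.43 rad / 1.5708 = 0.2737.

```bash
python3 nudge.py '{"rows": [[0.085, 0.125, -0.06, -0.0625, 0, 0, 0.0573], [0.085, 0.255, -0.12, -0.125, 0, 0, 0.1146], [0.085, 0.3825, -0.18, -0.1875, 0, 0, 0.1719], [0.085, 0.51, -0.24, -0.2475, 0, 0, 0.2292], [0.085, 0.635, -0.3, -0.2475, 0, 0, 0.2737]]}'
python3 - <<'E'
from h import *
to((.44,-.2,.33,-.11),(.42,.148,.27,-.11))
E
```

```text
clock: 0.78
position: [0.4015, -0.3985, 0.332]
tool_rot: [3.14, -0.002, -0.113]
force: [0.7, -0.2, -1.0]
grip_width: 0.085
finger_force: 0.0
[ 0.0159 -0.2016  0.0017] [ 0.002 -0.002 -0.003]
[-0.0433 -0.5452  0.0611] [ 0.002 -0.002 -0.003]
```

In the tool's units: -0.18 m / 0.4 = -0.45, -0.12 m / 0.4 = -0.3.

```bash
python3 nudge.py '{"rows": [[0.085, 0, -0.15, 0, 0, 0, 0], [0.085, 0, -0.3, 0, 0, 0, 0], [0.085, 0, -0.45, 0, 0, 0, 0], [0.085, 0, -0.45, 0, 0, 0, 0]]}'
cat > snap.py <<'E'
from h import *; import sys,pickle
c=bot.calibration('wrist'); im=bot.grab_frame('wrist'); n=sys.argv[1]
cv2.imwrite(f'pics/{n}.png',im); pickle.dump(c,open(f'pics/{n}.pkl','wb'))
E
python3 snap.py caddy1
python3 nudge.py '{"rows": [[0.085, -0.0125, -0.155, 0, 0, 0, 0], [0.085, -0.025, -0.31, 0, 0, 0, 0], [0.085, -0.05, -0.465, 0.025, 0, 0, 0], [0.085, -0.075, -0.62, 0.05, 0, 0, 0], [0.085, -0.1, -0.775, 0.075, 0, 0, 0]]}'
python3 nudge.py '{"rows": [[0.085, 0, -0.125, 0.025, 0, 0, 0], [0.085, 0, -0.125, 0.025, 0, 0, 0]]}'
python3 snap.py case1
python3 -c "
import cv2,numpy as np
cv2.imwrite('pics/v1.png',cv2.resize(np.hstack([cv2.imread('pics/caddy1.png'),cv2.imread('pics/case1.png')]),(800,300)))"
```

```text
clock: 1.27
position: [0.4204, -0.2168, 0.3306]
tool_rot: [-3.141, -0.001, -0.104]
force: [-0.0, -0.8, 0.2]
grip_width: 0.0849
finger_force: 0.0
clock: 1.95
position: [0.4144, 0.0894, 0.3006]
tool_rot: [-3.142, -0.001, -0.112]
force: [1.4, 0.3, 0.2]
grip_width: 0.085
finger_force: 0.0
clock: 2.2
position: [0.4198, 0.1406, 0.29]
tool_rot: [-3.141, 0.001, -0.107]
force: [0.5, -1.5, 0.6]
grip_width: 0.0848
finger_force: 0.0
```

View pics/v1.png

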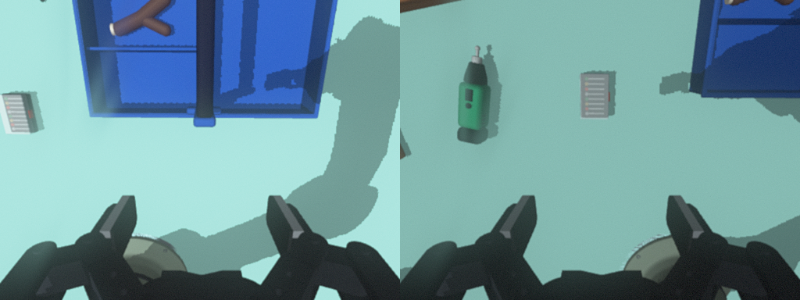

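Left: the caddy's near rim corners at full resolution are about (115,148) and (407,150), and the bar is at (262,0–160). Right: the case is at about (253,122), and the rotary is at (92,122) with its nose up.

Run:
```python
from h import *; import pickle
im=cv2.imread('pics/case1.png');c=pickle.load(open('pics/case1.pkl','rb'));h=cv2.cvtColor(im,cv2.COLOR_BGR2HSV);H,S,V=[h[...,i].astype(int) for i in range(3)]
def roi(m,x0,y0,x1,y1):
    r=np.zeros(m.shape,bool);r[y0:y1,x0:x1]=1;return m&r
print('hsv case',h[122,253],'table',h[122,180],h[122,320])
for nm,m,z in[('case z26',roi((S<55),215,80,285,165),.026),('case z26b',roi((S<55),215,80,285,165),.013),('green',roi((S>150)&(H<85)&(H>60),50,40,135,200),.04),('hous',roi((S>150)|(V<80),50,100,135,200),.04)]:
    for b in blobs(m,150): print(nm,b.min(0),b.max(0),rect(cast('wrist',b,z,c)))
m=roi((S<110)|(S>150)|(V<60),50,40,118,200)
for b in blobs(m,300): print('tool',b.min(0),b.max(0),rect(cast('wrist',b,.02,c)), cast('wrist',b[b[:,1].argmin()],.02,c))
im=cv2.imread('pics/caddy1.png');c=pickle.load(open('pics/caddy1.pkl','rb'));h=cv2.cvtColor(im,cv2.COLOR_BGR2HSV);H,S,V=[h[...,i].astype(int) for i in range(3)]
m=(H>105)&(H<128)&(S>150)
b=max(blobs(m),key=len)
def edge(sel,z):
    P=cast('wrist',b[sel],z,c)[:,:2]; vx,vy,x,y=cv2.fitLine(np.float32(P),cv2.DIST_HUBER,0,.01,.01).ravel(); r=P@np.array([-vy,vx])-(-vy*x+vx*y)
    return np.array([x,y]),np.degrees(np.arctan2(vy,vx)),r.std()
X,Y=b.T
L=edge((X<150)&(Y>5)&(Y<135),.065);Rr=edge((X>380)&(Y>5)&(Y<135),.065);N=edge((Y>135)&(((X>125)&(X<225))|((X>295)&(X<390))),.065)
for q in(L,Rr,N):print(q)
u=np.array([np.cos(np.radians(L[1])),np.sin(np.radians(L[1]))]);n=np.array([-u[1],u[0]]);print('length',(L[0]-Rr[0])@n)
# bar columns
for r in(20,60,100,130):
    k=np.where(V[r,235:300]<75)[0]+235; print(r,k.min(),k.max(),cast('wrist',[[k.min(),r],[k.max(),r]],.176,c)[:,:2].round(4).tolist())
```

```text
hsv case [ 92  25 141] table [ 85  72 188] [ 85  70 189]
case z26 [230  94] [269 152] (array([461.8, 147.3]), array([52.6, 76.8]), 83.8)
case z26b [230  94] [269 152] (array([460.5, 147.8]), array([54.3, 79.3]), 83.8)
green [ 90 113] [101 153] (array([473.3, 350. ]), array([12.6, 55.4]), 63.3)
hous [ 90 113] [101 153] (array([473.3, 350. ]), array([12.6, 55.4]), 63.3)
tool [50 40] [117 199] (array([483.1, 379.1]), array([ 98.9, 231.4]), 75.0) [[0.5910867  0.38508149 0.02      ]]Traceback (most recent call last):
  File "<stdin>", line 17, in <module>
  File "<stdin>", line 14, in edge
cv2.error: OpenCV(4.12.0) /io/opencv/modules/imgproc/src/linefit.cpp:50: error: (-215:Assertion failed) count > 0 in function 'fitLine2D_wods'
```

```bash
cat > cad.py <<'E'
from h import *; import pickle,sys
im=cv2.imread('pics/caddy1.png');c=pickle.load(open('pics/caddy1.pkl','rb'));h=cv2.cvtColor(im,cv2.COLOR_BGR2HSV);H,S,V=[h[...,i].astype(int) for i in range(3)]
print(h[100,180],h[100,350],h[143,180],h[180,100],h[60,110])
m=(H>100)&(H<130)&(S>140)
b=max(blobs(m),key=len);print(b.min(0),b.max(0))
def edge(sel,z):
    P=cast('wrist',b[sel],z,c)[:,:2]; vx,vy,x,y=cv2.fitLine(np.float32(P),cv2.DIST_HUBER,0,.01,.01).ravel(); r=P@np.array([-vy,vx])-(-vy*x+vx*y)
    return np.array([x,y]),np.degrees(np.arctan2(vy,vx)),r.std()
X,Y=b.T
L=edge((X<150)&(Y>5)&(Y<135),.065);Rr=edge((X>380)&(Y>5)&(Y<135),.065);N=edge((Y>135)&(((X>125)&(X<225))|((X>295)&(X<390))),.065)
for q in(L,Rr,N):print(q)
u=np.array([np.cos(np.radians(L[1])),np.sin(np.radians(L[1]))]);n=np.array([-u[1],u[0]]);print('length',(L[0]-Rr[0])@n)
for r in(20,60,100,130):
    k=np.where(V[r,235:300]<75)[0]+235; print(r,k.min(),k.max(),cast('wrist',[[k.min(),r],[k.max(),r]],.176,c)[:,:2].round(4).tolist())
E
python3 cad.py
python3 - <<'E'
from h import *
to((.461,.1475,.10,-.108),(.461,.1475,.001,-.108))
E
```

```text
[110 181 209] [110 182 140] [108 140 109] [ 87  63 229] [107 132 108]
[105   0] [431 161]
(array([ 0.55927265, -0.05967601], dtype=float32), np.float32(1.1407804), np.float64(0.010599745440923415))
(array([ 0.50546026, -0.4335936 ], dtype=float32), np.float32(-6.527668), np.float64(0.0004198028616876299))
(array([ 0.43070388, -0.18904065], dtype=float32), np.float32(83.33239), np.float64(0.005012443054496162))
length 0.3727721
20 252 273 [[0.5637, -0.2267], [0.5618, -0.2453]]
60 252 273 [[0.5313, -0.2231], [0.5293, -0.2424]]
100 253 272 [[0.4961, -0.2201], [0.4941, -0.2383]]
130 262 271 [[0.4667, -0.2258], [0.4658, -0.2347]]
[ 0.0401 -0.0134  0.1902] [ 0.     0.001 -0.001]
[ 0.0402 -0.0134  0.2892] [ 0.     0.001 -0.001]
```

In the tool's units: 0.19 m / 0.4 = 0.475, 0.142 m / 0.4 = 0.355.

```bash
sed -i 's/^m=.*/m=(H>97)\&(H<130)\&(S>105)/; s/^X,Y=b.T/X,Y=b.T; print("corner px",[b[i].tolist() for i in((X-Y).argmin(),(X+Y).argmax())])/' cad.py; sed -i 's/(Y>135)&(((X>125)&(X<225))|((X>295)&(X<390)))/(Y>135)\&(((X>130)\&(X<220))|((X>300)\&(X<380)))/;s/(X<150)&/(X<125)\&/' cad.py; python3 cad.py
python3 nudge.py '{"rows": [[0.085, 0.025, -0.01, 0.1188, 0, 0, 0], [0.085, 0.05, -0.02, 0.2375, 0, 0, 0], [0.085, 0.075, -0.03, 0.355, 0, 0, 0], [0.085, 0.1, -0.0335, 0.475, 0, 0, 0], [0.085, 0.1, -0.0335, 0.475, 0, 0, 0]]}'
python3 snap.py case2
python3 - <<'E'
from h import *; import pickle
im=cv2.imread('pics/case2.png');c=pickle.load(open('pics/case2.pkl','rb'));h=cv2.cvtColor(im,cv2.COLOR_BGR2HSV)
to((.461,.1475,.001,-.108))
E
```

```text
[110 181 209] [110 182 140] [108 140 109] [ 87  63 229] [107 132 108]
[92  0] [431 162]
corner px [[115, 148], [406, 150]]
(array([ 0.54828876, -0.03019348], dtype=float32), np.float32(-6.297147), np.float64(0.00038211167398160656))
(array([ 0.5053771, -0.434377 ], dtype=float32), np.float32(-6.461021), np.float64(0.00041451040137459555))
(array([ 0.43239522, -0.1651243 ], dtype=float32), np.float32(83.65459), np.float64(0.0004756013569554507))
length 0.4064516
20 252 273 [[0.5637, -0.2267], [0.5618, -0.2453]]
60 252 273 [[0.5313, -0.2231], [0.5293, -0.2424]]
100 253 272 [[0.4961, -0.2201], [0.4941, -0.2383]]
130 262 271 [[0.4667, -0.2258], [0.4658, -0.2347]]
clock: 2.88
position: [0.46, 0.145, 0.0986]
tool_rot: [3.139, 0.005, -0.112]
force: [0.7, 1.0, 0.9]
grip_width: 0.0853
finger_force: 0.0
[ 0.0003 -0.0019  0.0997] [ 0.002  0.002 -0.004]
```

View pics/case2.png

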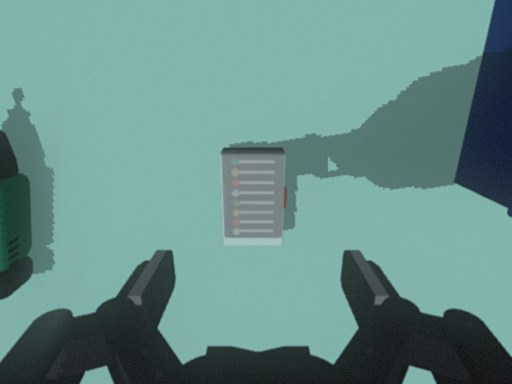

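The case sits between the pads, centred at about (253,197), with its latch facing right. Descending and gripping.

In the tool's units: 0.098 m / 0.4 = 0.245, 0.085 m / 0.4 = 0.2125.

```bash
python3 nudge.py '{"rows": [[0.085, 0, -0.005, 0.075, 0, 0, 0], [0.085, 0, -0.005, 0.15, 0, 0, 0], [0.085, 0, -0.005, 0.2125, 0, 0, 0], [0.085, 0, -0.005, 0.245, 0, 0, 0], [0.085, 0, -0.005, 0.245, 0, 0, 0]]}' 40
python3 nudge.py '{"rows": [[0.03, 0, 0, 0, 0, 0, 0], [0.03, 0, 0, 0, 0, 0, 0], [0.03, 0, 0, 0, 0, 0, 0], [0.03, 0, 0, 0, 0, 0, 0]]}' 40
```

```text
clock: 3.55
position: [0.4616, 0.1491, 0.0037]
tool_rot: [-3.141, -0.001, -0.111]
force: [-0.4, 1.1, 0.3]
grip_width: 0.0853
finger_force: 0.0
clock: 4.05
position: [0.4617, 0.1493, 0.0038]
tool_rot: [-3.141, -0.001, -0.111]
force: [-3.6, -1.2, 14.7]
grip_width: 0.0493
finger_force: 39.3
```

In the tool's units: -0.13 m / 0.4 = -0.325, -0.11 m / 0.4 = -0.275.

```bash
python3 nudge.py '{"rows": [[0.03, 0, 0, -0.05, 0, 0, 0], [0.03, 0, 0, -0.15, 0, 0, 0], [0.03, 0, 0, -0.275, 0, 0, 0], [0.03, 0, 0, -0.325, 0, 0, 0]]}'
python3 - <<'E'
from h import *
to((.4939,-.1280,.13,-.111),(.4939,-.1280,.012,-.111))
E
```

```text
clock: 4.55
position: [0.4619, 0.1494, 0.1357]
tool_rot: [-3.14, -0.003, -0.111]
force: [0.5, 1.0, -1.8]
grip_width: 0.049
finger_force: 44.1
[0.0624 0.2722 0.0055] [-0.001 -0.003  0.   ]
[0.062  0.2723 0.1235] [-0.001 -0.003  0.   ]
```

In the tool's units: 0.25 m / 0.4 = 0.625, 0.21 m / 0.4 = 0.525.

```bash
python3 nudge.py '{"rows": [[0.03, 0.03, 0.125, 0, 0, 0, 0], [0.03, 0.06, 0.25, 0, 0, 0, 0], [0.03, 0.09, 0.3875, 0, 0, 0, 0], [0.03, 0.12, 0.525, 0, 0, 0, 0], [0.03, 0.145, 0.625, 0, 0, 0, 0]]}'
python3 nudge.py '{"rows": [[0.03, 0.01, 0.055, 0, 0, 0, 0], [0.03, 0.01, 0.055, 0, 0, 0, 0]]}'
python3 snap.py p1
python3 - <<'E'
from h import *
to((.4939,-.1280,.008,-.111))
E
```

```text
clock: 5.18
position: [0.491, -0.1083, 0.1332]
tool_rot: [3.141, -0.0, -0.112]
force: [-0.3, 0.8, -1.4]
grip_width: 0.0492
finger_force: 44.0
clock: 5.42
position: [0.4925, -0.1297, 0.133]
tool_rot: [3.141, -0.0, -0.113]
force: [0.1, -0.0, -2.3]
grip_width: 0.0492
finger_force: 44.0
[ 0.0013 -0.0004  0.125 ] [-0.     0.    -0.001]
```

View pics/p1.png

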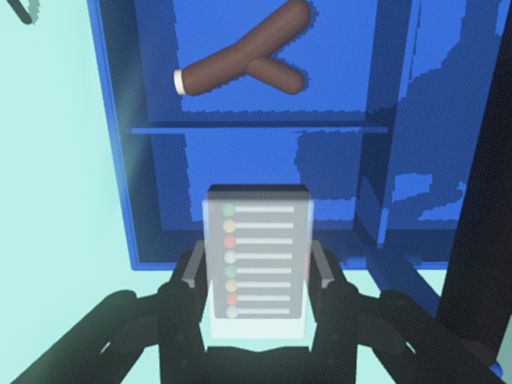

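The case is held level between the pads. The pocket's divider is at row 130 and the near wall at row 265, so the calculated target stands. Lowering slowly now.

In the tool's units: 0.117 m / 0.4 = 0.2925, 0.105 m / 0.4 = 0.2625.

```bash
python3 nudge.py '{"rows": [[0.03, 0.0025, 0, 0.1, 0, 0, 0], [0.03, 0.0025, 0, 0.2, 0, 0, 0], [0.03, 0.0025, 0, 0.2625, 0, 0, 0], [0.03, 0.0025, 0, 0.2925, 0, 0, 0], [0.03, 0.0025, 0, 0.2925, 0, 0, 0]]}'
python3 nudge.py '{"rows": [[0.03, 0, 0, 0.0075, 0, 0, 0], [0.03, 0, 0, 0.015, 0, 0, 0], [0.03, 0, 0, 0.0175, 0, 0, 0]]}'
```

```text
clock: 6.1
position: [0.4938, -0.1273, 0.0158]
tool_rot: [-3.141, 0.001, -0.109]
force: [0.3, -0.1, -1.4]
grip_width: 0.0494
finger_force: 43.9
clock: 6.48
position: [0.494, -0.1281, 0.009]
tool_rot: [3.142, -0.0, -0.11]
force: [-0.7, -0.6, -1.3]
grip_width: 0.0494
finger_force: 43.9
```

In the tool's units: 0.0025 m / 0.4 = 0.0063, 0.0015 m / 0.4 = 0.0038.

```bash
python3 nudge.py '{"rows": [[0.03, 0, 0, 0.0038, 0, 0, 0], [0.03, 0, 0, 0.0063, 0, 0, 0]]}'
python3 nudge.py '{"rows": [[0.055, 0, 0, 0, 0, 0, 0], [0.075, 0, 0, 0, 0, 0, 0], [0.085, 0, 0, 0, 0, 0, 0]]}'
python3 nudge.py '{"rows": [[0.085, 0, 0, -0.075, 0, 0, 0], [0.085, 0, 0, -0.2, 0, 0, 0], [0.085, 0, 0, -0.325, 0, 0, 0], [0.085, 0, 0, -0.45, 0, 0, 0]]}'
python3 snap.py p2
python3 -c "
from h import *
to((.44,.36,.17,-.33),(.39,.375,.2,-.33))"
```

```text
clock: 6.72
position: [0.494, -0.1281, 0.0077]
tool_rot: [3.141, -0.001, -0.11]
force: [-15.4, 4.0, 59.6]
grip_width: 0.0493
finger_force: 51.1
clock: 7.1
position: [0.4938, -0.128, 0.0062]
tool_rot: [-3.142, 0.0, -0.11]
force: [0.8, -0.0, 0.2]
grip_width: 0.0846
finger_force: 0.0
clock: 7.6
position: [0.4936, -0.128, 0.1879]
tool_rot: [-3.141, 0.0, -0.11]
force: [-0.2, -0.9, -0.2]
grip_width: 0.0847
finger_force: 0.0
[-0.1095 -0.4792  0.0226] [-0.    -0.007  0.22 ]
[-0.1606 -0.4885 -0.0077] [-0.    -0.007  0.22 ]
```

In the tool's units: -0.3 m / 0.4 = -0.75, -0.01 m / 0.4 = -0.025, 0.22 rad / 1.5708 = 0.1401.

```bash
python3 nudge.py '{"rows": [[0.085, -0.025, -0.15, 0, 0, 0, 0.0318], [0.085, -0.055, -0.3, 0, 0, 0, 0.0637], [0.085, -0.09, -0.45, -0.025, 0, 0, 0.0955], [0.085, -0.125, -0.6, -0.025, 0, 0, 0.1273], [0.085, -0.165, -0.75, -0.025, 0, 0, 0.1401]]}'
python3 -c "
from h import *
to((.44,.35,.2,-.33))"
```

```text
clock: 8.28
position: [0.4635, 0.1653, 0.1961]
tool_rot: [-3.141, 0.001, -0.326]
force: [0.4, 0.3, -0.3]
grip_width: 0.0848
finger_force: 0.0
[-0.0814 -0.1675 -0.0037] [-0.     0.001  0.004]
```

In the tool's units: -0.165 m / 0.4 = -0.4125, -0.11 m / 0.4 = -0.275.

```bash
python3 nudge.py '{"rows": [[0.085, -0.0625, -0.1375, 0, 0, 0, 0], [0.085, -0.13, -0.275, 0, 0, 0, 0], [0.085, -0.2025, -0.4125, -0.01, 0, 0, 0], [0.085, -0.2025, -0.4125, -0.01, 0, 0, 0]]}'
python3 snap.py r1
python3 -c "
import cv2,numpy as np
cv2.imwrite('pics/v2.png',cv2.resize(np.hstack([cv2.imread('pics/p2.png'),cv2.imread('pics/r1.png')]),(800,300)))
h=cv2.cvtColor(cv2.imread('pics/r1.png'),cv2.COLOR_BGR2HSV)
print(h[40:300:20,256].tolist())"
```

```text
clock: 8.78
position: [0.4451, 0.3168, 0.1978]
tool_rot: [3.139, 0.003, -0.328]
force: [1.1, 0.2, -1.1]
grip_width: 0.0847
finger_force: 0.0
[[86, 74, 185], [85, 73, 188], [85, 77, 186], [86, 70, 187], [86, 71, 186], [86, 74, 185], [85, 76, 185], [85, 72, 187], [87, 71, 186], [86, 75, 183], [85, 71, 187], [85, 72, 187], [85, 72, 188]]
```

View pics/v2.png

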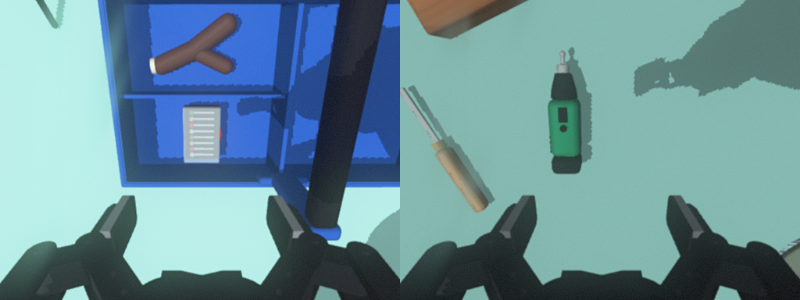

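The case is flat in its pocket. The rotary is at about (211,165) with its nose at (208,67).

Run:
```python
from h import *; import pickle
c=pickle.load(open('pics/r1.pkl','rb'));h=cv2.cvtColor(cv2.imread('pics/r1.png'),cv2.COLOR_BGR2HSV);H,S,V=[h[...,i].astype(int) for i in range(3)]
def roi(m,x0,y0,x1,y1):
    r=np.zeros(m.shape,bool);r[y0:y1,x0:x1]=1;return m&r
for nm,m,z in[('green+black',roi((S>150)|(V<75),170,85,250,235),.04),('same z20',roi((S>150)|(V<75),170,85,250,235),.02),('green',roi((S>150)&(V>75),170,85,250,235),.035)]:
    for b in blobs(m,300):
        P=cast('wrist',b,z,c); print(nm,b.min(0),b.max(0),rect(P), 'ends',P[b[:,1].argmax()].round(3),P[b[:,1].argmin()].round(3))
print(cast('wrist',[[208,67]],.02,c))
```

```text
green+black [195 193] [232 221] (array([422.1, 375.2]), array([44. , 30.3]), 84.1) ends [0.414 0.393 0.04 ] [0.435 0.352 0.04 ]
green+black [191 130] [227 199] (array([470.1, 361.4]), array([36.5, 74.1]), 70.5) ends [0.434 0.372 0.04 ] [0.505 0.348 0.04 ]
green+black [194  94] [226 127] (array([521.8, 340.8]), array([32. , 31.4]), 71.1) ends [0.511 0.356 0.04 ] [0.539 0.342 0.04 ]
same z20 [195 193] [232 221] (array([415.2, 380.9]), array([46.9, 32.3]), 84.1) ends [0.407 0.4   0.02 ] [0.429 0.356 0.02 ]
same z20 [191 130] [227 199] (array([466.4, 366.2]), array([38.9, 79.1]), 70.5) ends [0.428 0.377 0.02 ] [0.503 0.352 0.02 ]
same z20 [194  94] [226 127] (array([521.6, 344.2]), array([34.1, 33.5]), 71.1) ends [0.51  0.361 0.02 ] [0.54  0.345 0.02 ]
green [191 130] [227 199] (array([469.2, 362.6]), array([37.1, 75.4]), 70.5) ends [0.433 0.373 0.035] [0.504 0.349 0.035]
[[0.56143567 0.32956767 0.02      ]]
```

```bash
python3 -c "
from h import *
to((.460,.365,.10,-.340),(.460,.365,.006,-.340))"
```

```text
[ 0.0051 -0.0434  0.0978] [-0.     0.004  0.022]
[ 0.0055 -0.0434  0.1918] [-0.     0.004  0.022]
```

In the tool's units: 0.098 m / 0.4 = 0.245, 0.06 m / 0.4 = 0.15, 0.018 rad / 1.5708 = 0.0115.

```bash
python3 nudge.py '{"rows": [[0.085, 0.0075, -0.05, 0.075, 0, 0, 0.0064], [0.085, 0.0138, -0.1085, 0.15, 0, 0.0013, 0.0115], [0.085, 0.0138, -0.1085, 0.245, 0, 0.0013, 0.0115], [0.085, 0.0138, -0.1085, 0.245, 0, 0.0013, 0.0115]]}'
python3 snap.py r2
python3 - <<'E'
from h import *; import pickle
c=pickle.load(open('pics/r2.pkl','rb'));h=cv2.cvtColor(cv2.imread('pics/r2.png'),cv2.COLOR_BGR2HSV);H,S,V=[h[...,i].astype(int) for i in range(3)]
for b in blobs((S>150)&(V>75)&(H>60)&(H<90),600): print(b.min(0),b.max(0),rect(cast('wrist',b,.035,c)))
to((.460,.365,.006,-.340))
E
```

```text
clock: 9.32
position: [0.4628, 0.354, 0.0975]
tool_rot: [3.135, 0.003, -0.345]
force: [-1.5, -1.8, 0.8]
grip_width: 0.0849
finger_force: 0.0
[216 156] [270 250] (array([468.5, 362.7]), array([39. , 75.7]), 70.4)
[-0.007  -0.0091  0.0934] [ 0.004  0.002 -0.006]
```

```bash
python3 nudge.py '{"rows": [[0.085, 0, 0, 0, 0, 0, 0]]}' | sed -n 2,3p; python3 -c "
from h import *
to((.460,.365,.006,-.340))"
```

```text
position: [0.4648, 0.3552, 0.1013]
tool_rot: [3.141, 0.001, -0.346]
[-0.0078 -0.0077  0.0952] [ 0.001  0.001 -0.006]
```

In the tool's units: 0.095 m / 0.4 = 0.2375, -0.008 m / 0.4 = -0.02, 0.006 rad / 1.5708 = 0.0038.

```bash
python3 nudge.py '{"rows": [[0.085, -0.01, -0.01, 0.05, 0, 0, 0], [0.085, -0.02, -0.02, 0.1, 0, 0, 0.0038], [0.085, -0.02, -0.02, 0.175, 0, 0, 0.0038], [0.085, -0.02, -0.02, 0.2325, 0, 0, 0.0038], [0.085, -0.02, -0.02, 0.2375, 0, 0, 0.0038]]}'
python3 nudge.py '{"rows": [[0.03, 0, 0, 0, 0, 0, 0], [0.03, 0, 0, 0, 0, 0, 0], [0.03, 0, 0, 0, 0, 0, 0], [0.03, 0, 0, 0, 0, 0, 0], [0.03, 0, 0, 0, 0, 0, 0]]}' 45
```

```text
clock: 10.12
position: [0.4579, 0.3647, 0.0026]
tool_rot: [3.136, 0.003, -0.351]
force: [0.2, 0.7, -0.6]
grip_width: 0.0847
finger_force: 0.0
clock: 10.75
position: [0.4595, 0.3656, 0.0057]
tool_rot: [3.141, 0.001, -0.351]
force: [-2.1, -0.5, 6.9]
grip_width: 0.0414
finger_force: 45.9
```

In the tool's units: -0.25 m / 0.4 = -0.625, -0.19 m / 0.4 = -0.475.

```bash
python3 nudge.py '{"rows": [[0.03, 0, 0, -0.05, 0, 0, 0], [0.03, 0, 0, -0.175, 0, 0, 0], [0.03, 0, 0, -0.325, 0, 0, 0], [0.03, 0, 0, -0.475, 0, 0, 0], [0.03, 0, 0, -0.625, 0, 0, 0]]}'
python3 -c "
from h import *
to((.5004,-.3299,.25,-.111),(.5,0,.25,-.111))"
```

```text
clock: 11.38
position: [0.4591, 0.3653, 0.2582]
tool_rot: [3.141, 0.002, -0.351]
force: [0.6, 1.4, -3.0]
grip_width: 0.0414
finger_force: 46.5
[0.2781 0.6384 0.0083] [ 0.001  0.002 -0.24 ]
[0.1641 0.3288 0.0082] [ 0.001  0.002 -0.24 ]
```

In the tool's units: 0.265 m / 0.4 = 0.6625, 0.21 m / 0.4 = 0.525, -0.24 rad / 1.5708 = -0.1528.

```bash
python3 nudge.py '{"rows": [[0.03, 0.0625, 0.125, 0, 0, 0, -0.0191], [0.03, 0.125, 0.25, 0, 0, 0, -0.0509], [0.03, 0.1925, 0.3875, 0, 0, 0, -0.0891], [0.03, 0.2625, 0.525, 0, 0, 0, -0.1273], [0.03, 0.33, 0.6625, 0, 0, 0, -0.1528]]}'
python3 -c "
from h import *
to((.5004,-.3299,.25,-.111))"
```

```text
clock: 12.0
position: [0.492, 0.0694, 0.2565]
tool_rot: [3.141, 0.001, -0.11]
force: [1.2, -0.0, -3.4]
grip_width: 0.0412
finger_force: 46.5
[0.052  0.3959 0.0067] [0.    0.001 0.001]
```

In the tool's units: 0.3 m / 0.4 = 0.75, 0.24 m / 0.4 = 0.6.

```bash
python3 nudge.py '{"rows": [[0.03, 0.02, 0.15, 0, 0, 0, 0], [0.03, 0.04, 0.3, 0, 0, 0, 0], [0.03, 0.06, 0.45, 0, 0, 0, 0], [0.03, 0.08, 0.6, 0, 0, 0, 0], [0.03, 0.1, 0.75, 0, 0, 0, 0]]}' | sed -n 2,4p
python3 nudge.py '{"rows": [[0.03, 0.015, 0.125, 0, 0, 0, 0], [0.03, 0.03, 0.225, 0, 0, 0, 0], [0.03, 0.03, 0.225, 0, 0, 0, 0], [0.03, 0.03, 0.225, 0, 0, 0, 0]]}'
python3 -c "
from h import *
to((.5004,-.3299,.0105,-.111))"; python3 snap.py b1
```

```text
position: [0.4984, -0.2329, 0.2571]
tool_rot: [3.141, 0.0, -0.111]
force: [0.4, -0.7, -2.3]
clock: 13.12
position: [0.5006, -0.3214, 0.2565]
tool_rot: [3.14, 0.001, -0.111]
force: [-0.9, 0.9, -2.3]
grip_width: 0.0413
finger_force: 46.7
[0.0011 0.0082 0.246 ] [ 0.001  0.001 -0.   ]
```

View pics/b1.png

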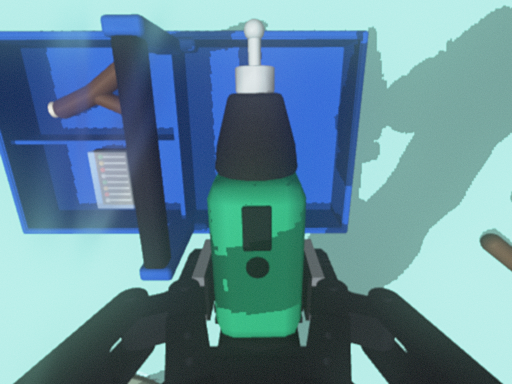

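The tool is centred over the bay: the rim spans columns 195–350 and the tool is at 257. The bar is clear on the left. Lowering.

In the tool's units: 0.19 m / 0.4 = 0.475, 0.004 m / 0.4 = 0.01.

```bash
python3 nudge.py '{"rows": [[0.03, 0.0025, 0.01, 0.1, 0, 0, 0], [0.03, 0.0025, 0.02, 0.2, 0, 0, 0], [0.03, 0.0025, 0.02, 0.3, 0, 0, 0], [0.03, 0.0025, 0.02, 0.4, 0, 0, 0], [0.03, 0.0025, 0.02, 0.475, 0, 0, 0]]}'
python3 nudge.py '{"rows": [[0.03, 0, 0, 0.05, 0, 0, 0], [0.03, 0, 0, 0.0875, 0, 0, 0], [0.03, 0, 0, 0.1175, 0, 0, 0], [0.03, 0, 0, 0.125, 0, 0, 0], [0.03, 0, 0, 0.125, 0, 0, 0]]}'
```

```text
clock: 13.8
position: [0.5007, -0.3288, 0.0647]
tool_rot: [3.141, 0.002, -0.109]
force: [0.2, -0.4, -3.9]
grip_width: 0.0415
finger_force: 46.7
clock: 14.42
position: [0.5005, -0.3306, 0.0161]
tool_rot: [3.139, 0.001, -0.111]
force: [-0.2, -0.7, -1.5]
grip_width: 0.0418
finger_force: 46.7
```

In the tool's units: 0.0055 m / 0.4 = 0.0138, 0.004 m / 0.4 = 0.01.

```bash
python3 nudge.py '{"rows": [[0.03, 0, 0, 0.005, 0, 0, 0], [0.03, 0, 0, 0.01, 0, 0, 0], [0.03, 0, 0, 0.0138, 0, 0, 0], [0.03, 0, 0, 0.0138, 0, 0, 0]]}'
```

```text
clock: 14.92
position: [0.5003, -0.3305, 0.0102]
tool_rot: [3.14, 0.002, -0.111]
force: [0.2, 1.1, -2.7]
grip_width: 0.0414
finger_force: 46.7
```

In the tool's units: 0.001 m / 0.4 = 0.0025.

```bash
python3 nudge.py '{"rows": [[0.03, 0, 0, 0.0025, 0, 0, 0], [0.03, 0, 0, 0.0025, 0, 0, 0]]}' | tail -3
python3 nudge.py '{"rows": [[0.05, 0, 0, 0, 0, 0, 0], [0.07, 0, 0, 0, 0, 0, 0], [0.085, 0, 0, 0, 0, 0, 0], [0.085, 0, 0, 0, 0, 0, 0]]}'
python3 nudge.py '{"rows": [[0.085, 0, 0, -0.075, 0, 0, 0], [0.085, 0, 0, -0.2, 0, 0, 0], [0.085, 0, 0, -0.35, 0, 0, 0], [0.085, 0, 0, -0.5, 0, 0, 0], [0.085, 0, 0, -0.65, 0, 0, 0]]}'
python3 -c "
from h import *
to((.5364,-.2333,.26,1.46),(.5364,-.2333,.26,-1.682))
print(bot.observe()['qpos'].round(2))"; python3 snap.py b2
```

```text
force: [-2.5, 0.7, 4.6]
grip_width: 0.0418
finger_force: 47.6
clock: 15.68
position: [0.5003, -0.3305, 0.0093]
tool_rot: [3.14, 0.002, -0.111]
force: [-0.0, -0.1, -0.1]
grip_width: 0.0851
finger_force: 0.0
clock: 16.3
position: [0.5006, -0.3299, 0.2714]
tool_rot: [3.14, 0.002, -0.111]
force: [1.8, -0.2, 0.4]
grip_width: 0.0851
finger_force: 0.0
[ 0.0249 -0.1     0.0112] [ 0.     0.003 -1.571]
[ 0.0249 -0.1     0.0112] [ 0.003 -0.     1.571]
[ 0.11  0.49  0.54  1.64 -0.28  1.08 -0.95]
```

In the tool's units: -0.1 m / 0.4 = -0.25, -0.08 m / 0.4 = -0.2.

```bash
python3 nudge.py '{"rows": [[0.085, 0.025, -0.1, 0, 0, 0, 0], [0.085, 0.0625, -0.2, 0, 0, 0, 0], [0.085, 0.0625, -0.25, 0, 0, 0, 0], [0.085, 0.0625, -0.25, 0, 0, 0, 0], [0.085, 0.0625, -0.25, 0, 0, 0, 0]]}' | sed -n 2,3p
python3 snap.py h1
python3 - <<'E'
from h import *; import pickle
c=pickle.load(open('pics/h1.pkl','rb'));im=cv2.imread('pics/h1.png');V=cv2.cvtColor(im,cv2.COLOR_BGR2HSV)[...,2]
for r in(60,100,140,180,220):
    k=np.where(V[r,215:310]<75)[0]+215
    if len(k): print(r,k.min(),k.max(),cast('wrist',[[(k.min()+k.max())/2,r]],.176,c)[0,:2].round(4), np.ptp(cast('wrist',[[k.min(),r],[k.max(),r]],.176,c)[:,1]).round(4))
b2=cv2.imread('pics/b2.png');cv2.imwrite('pics/v3.png',cv2.resize(np.hstack([b2,im]),(800,300)))
E
```

```text
position: [0.5363, -0.2345, 0.2691]
tool_rot: [3.139, 0.002, -0.112]
100 243 268 [ 0.6132 -0.2417] 0.019
140 245 268 [ 0.5828 -0.2389] 0.0183
180 245 267 [ 0.5497 -0.2347] 0.0183
220 245 267 [ 0.5133 -0.2305] 0.0191
```

View pics/v3.png

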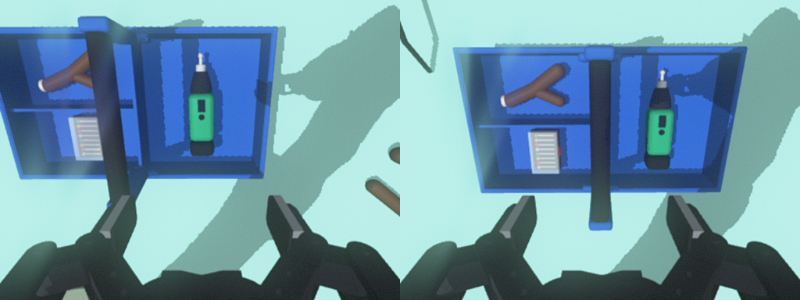

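Everything is packed flat. The bar runs straight between the fingers, at about (255,77–284) in full resolution. Descending onto it.

In the tool's units: 0.123 m / 0.4 = 0.3075, 0.0015 m / 0.4 = 0.0038.

```bash
python3 nudge.py '{"rows": [[0.085, 0.0038, -0.0025, 0.1, 0, 0, 0], [0.085, 0.0038, -0.0025, 0.2, 0, 0, 0], [0.085, 0.0038, -0.0025, 0.275, 0, 0, 0], [0.085, 0.0038, -0.0025, 0.3075, 0, 0, 0], [0.085, 0.0038, -0.0025, 0.3075, 0, 0, 0]]}'
python3 nudge.py '{"rows": [[0.01, 0, 0, 0, 0, 0, 0], [0.01, 0, 0, 0, 0, 0, 0], [0.01, 0, 0, 0, 0, 0, 0], [0.01, 0, 0, 0, 0, 0, 0], [0.01, 0, 0, 0, 0, 0, 0]]}' 100
python3 nudge.py '{"rows": [[0.01, 0, 0, 0, 0, 0, 0], [0.01, 0, 0, 0, 0, 0, 0], [0.01, 0, 0, -0.0075, 0, 0, 0], [0.01, 0, 0, -0.015, 0, 0, 0], [0.01, 0, 0, -0.025, 0, 0, 0]]}' 100
```

```text
clock: 17.65
position: [0.5379, -0.2335, 0.146]
tool_rot: [3.139, 0.003, -0.112]
force: [0.6, -0.1, 0.5]
grip_width: 0.0848
finger_force: 0.0
clock: 18.27
position: [0.5384, -0.233, 0.1468]
tool_rot: [3.14, 0.001, -0.111]
force: [-2.0, 1.2, 9.4]
grip_width: 0.0205
finger_force: 99.2
clock: 18.9
position: [0.538, -0.2326, 0.1559]
tool_rot: [3.14, 0.003, -0.111]
force: [-0.3, 0.5, -9.7]
grip_width: 0.0204
finger_force: 98.1
```

In the tool's units: -0.06 m / 0.4 = -0.15, -0.05 m / 0.4 = -0.125.

```bash
python3 nudge.py '{"rows": [[0.01, 0, 0, -0.02, 0, 0, 0], [0.01, 0, 0, -0.05, 0, 0, 0], [0.01, 0, 0, -0.0875, 0, 0, 0], [0.01, 0, 0, -0.125, 0, 0, 0], [0.01, 0, 0, -0.15, 0, 0, 0]]}' 115
python3 nudge.py '{"rows": [[0.01, 0, 0, -0.025, 0, 0, 0], [0.01, 0, 0, -0.05, 0, 0, 0], [0.01, 0, 0, -0.0675, 0, 0, 0], [0.01, 0, 0, -0.075, 0, 0, 0], [0.01, 0, 0, -0.075, 0, 0, 0]]}'
python3 nudge.py '{"rows": [[0.01, 0, 0, 0, 0, 0, 0], [0.01, 0, 0, 0, 0, 0, 0], [0.01, 0, 0, 0, 0, 0, 0], [0.01, 0, 0, 0, 0, 0, 0], [0.01, 0, 0, 0, 0, 0, 0]]}'
python3 snap.py e1
python3 - <<'E'
from h import *
print(bot.observe()['moment'])
cv2.imwrite('pics/end.png',cv2.resize(np.hstack([cv2.imread('pics/e1.png'),bot.grab_frame('side')]),(800,300)))
E
```

```text
clock: 19.52
position: [0.5385, -0.2328, 0.2174]
tool_rot: [3.14, 0.001, -0.111]
force: [0.1, -0.0, -8.6]
grip_width: 0.0201
finger_force: 113.0
clock: 20.15
position: [0.5383, -0.2326, 0.246]
tool_rot: [3.14, 0.002, -0.111]
force: [-0.5, 0.1, -9.1]
grip_width: 0.0203
finger_force: 113.0
clock: 20.78
position: [0.5384, -0.2326, 0.246]
tool_rot: [3.14, 0.002, -0.111]
force: [-0.7, 0.2, -10.0]
grip_width: 0.0205
finger_force: 113.0
[-0.04263519 -0.09780524 -0.0333597 ]
```

View pics/end.png

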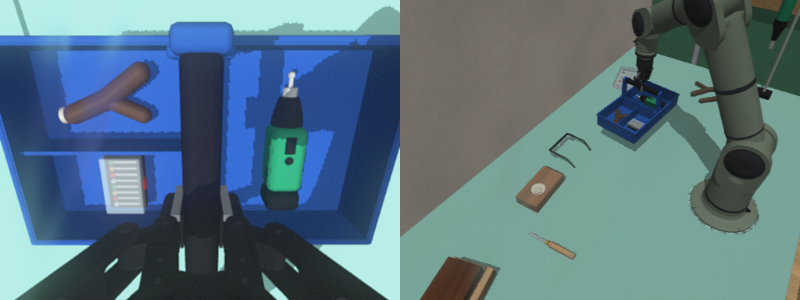

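The caddy is hanging level about 10 cm up, with the rotary, case and antler all inside and the bystanders untouched.

```bash
python3 -c "
from h import *
print(bot.job_done())"
```

```text
the job is handed in; nothing more can be done
None
```

I packed the rotary tool and burr case into the caddy and handed the job in with it held by its handle, level and about 10 cm above the table; the hand-in gave no pass/fail result.

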